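# Load a slide carrier under the spring clip of a stage

## Robot

A 6-joint arm with a two-finger parallel gripper is mounted at the origin on the work surface. World frame = base frame: x ahead of the robot, y to its left, z up, the work surface at z = 0. Lengths are in m, angles in degrees, forces in N, time in s.
With the tool pointing down it reaches from about 0.325 to 0.775 m from the base axis. Payload 9.3 kg.
Tool frame: the origin (TCP) lies where the fingers leave the gripper's body, on its centre line; the fingertips stand 73 mm ahead of it and the grasp point (between the pads) lies 54 mm ahead of it; z points along the fingers, y is the direction in which the jaws open and shut (so a half turn about z gives the same grasp; the last joint's range is limited). The gripper opens to 85 mm and grips with 20 to 120 N. Pads are 22 mm wide; open, the fingers measure 114 mm over their backs; the gripper's body (76 mm by 85 mm) begins 54 mm behind the grasp point. The pads swing forward as they close: fully open they stand 13 mm farther back than shut.
Start: joints at [-73.717, 14.817, 1.232, 76.415, 0, 81.257], TCP at [0.233, -0.498, 0.304] pointing down, gripper open.
Joint ranges: [-174.27, 174.27], [-52.1, 104.24], [-59.71, 78.15], [-110.17, 111.67], [-87.03, 83.33], [-180, 180]. Speed limits (degrees/s): [127.2, 127.2, 159.86, 180, 180, 180].

## Interface

Orientations are given as [roll, pitch, yaw] about the fixed x, y, z axes, in that order (R = Rz(yaw) Ry(pitch) Rx(roll)).
In Python, from bench import robot, optics gives the robot as it stands. The module is installed in compiled form; this text tells all that it offers. Calls block until the motion is done:
- robot.reach(position, orientation): joint-space move of the TCP to a pose.
- robot.move_straight(position, attitude=None, speed=0.15): straight line of the TCP; attitude=None keeps the orientation; speed is the mean speed in m/s.
- robot.goto_joints(angles): joint-space move.
- robot.move_gripper(opening, f_grip=None): opening from 0.0 (shut) to 1.0 (fully open); f_grip is the grip in N (None keeps the last); returns when the fingers have stopped.
- robot.dwell(seconds).
- robot.inverse_kinematics(position, orientation): joint angles nearest the present ones, or None.
- robot.get_obs(): the state.
- optics.camera(name): name is "scene" or "top" or "wrist"; returns the picture (400x640x3 uint8, blue, green, red); there is no depth.
- optics.get_calibration(name): a dict with "camera_matrix" (3x3 intrinsics, pixels), "k1" (the pictures are not rectified: a ray, as slopes to the right and down, at radius r is drawn at 1 + k1 r^2 times it, then the intrinsics apply), "origin" and "attitude" of the camera in the world; the wrist camera has in their place "mount" (4x4, takes a point from camera to tool coordinates, whose origin is the TCP and whose axes are the flange's). Camera axes: x right, y down, z forward; pixel columns grow to the right and rows downward; lengths in m; the calibration is good to about 2 mm. A picture is of the moment at which its call begins: read the wrist's pose just before it. get_calibration takes no time and is no camera call.
A pose or a line that the arm cannot do raises robot.IKError and nothing moves.
- robot.sign_off(): hands the job in, once; it reports no verdict.
The state is a dict: "time_s": time; "qpos": joint angles; "dq": joint speeds; "tau": joint torques, N m; "tcp_pos": TCP position; "tool_rot": TCP orientation; "ft_force": force on the tool from outside, world axes, zero at the start; "moment": the same for the moment, N m; "finger_gap": opening from 0.0 (shut) to 1.0 (fully open).
Only numpy, scipy, OpenCV 4.12 (cv2) and the standard library are available. Lean on these libraries where they do the work, as an engineer would, in place of code of your own. Each camera call takes 0.05 s, during which the arm holds its last target.

## Task

Load the blue slide carrier into the stage: with one fingertip hold the red paddle of the spring clip down so that its foot lifts, and while holding it push the carrier with the other fingertip along its channel, beneath the foot, until it rests fully home against the end stop. Then let the clip close on the carrier and leave. Only push the carrier, never lift it, and leave the yellow spare carrier, the vial and the glassware and containers on the bench where they stand.

Things in the scene. Friction and masses are not known exactly. Their poses are not given: they have to be found in the camera images.
- stage: Grey base plate 163 x 180 x 8 mm, fixed on the bench, with a raised aluminium channel. Origin on the bench (z = 0) below the channel's centre line; +x is the direction in which the carrier is pushed, +z up. Channel floor 28 mm above the bench, from x = -105 to +45 mm, 49 mm wide about y = 0, between steel rails 5 mm thick and 8 mm high; open at its -x end.
- home (a point): Point on the channel floor where the centre of the carrier's underside lies when the carrier is fully home: stage x = +20, y = 0, z = 28 mm. Axes as the stage's.
- stop (a point): Middle of the dark end stop's face at floor level (stage x = +45, y = 0, z = 28 mm). The stop is 60 mm wide, 8 mm thick, 14 mm high above the floor.
- hinge (a point): Middle of the clip's hinge axis (stage x = -34, y = -38, z = 42 mm). The steel hinge tube, 10 mm thick, lies along stage x from -98 to +30 mm between two dark posts 5 x 12 mm at stage x = -102 and +33 mm that reach 52 mm above the bench.
- carrier: Blue plastic slide carrier with a glass window, a loose flat block 50 (x) x 46 (y) x 12 mm, about 60 g. It lies in the channel, 1.5 mm of play each side, x axis along the channel; it starts with its centre 40 to 60 mm short of home, front edge just before the clip's foot, bare channel behind it for the pushing fingertip. Origin: centre of its underside.
- clip (a joint): Spring clip's angle (rad) about its hinge along the stage's x: 0 = shut, 0.33 = wide open at its stop, paddle fully down. A spring shuts it; about 7 N at the paddle's middle hold it wide open. Shut, the foot is 6 mm above the channel floor and blocks the carrier; it clears the carrier above 0.18, is 18 mm up at 0.33, and rests at about 0.17 when clamping.
- paddle (a point): Middle of the top of the red paddle, where a fingertip presses and may slide along; moves with the clip. The plate is 126 mm long (stage x -98 to +28) and 42 mm wide. Shut, it slopes up outwards by 19 degrees. Fully down it is level, at stage y -46 to -88 (this point at -70), its top 33 mm above the bench: 5 mm above the channel floor, so a tip at that height also meets the carrier's rear face.
- foot (a point): Underside of the clip's white foot, a bar 14 mm long (stage x = +14 to +28 mm) over the channel's centre line, on a steel arm from the hinge tube; it moves with the clip.
- spare: Yellow spare carrier, 50 x 46 x 12 mm, lying loose on the stage's base plate on the +y side of the channel. Origin at the centre of its underside. To be left alone.
- vial: Amber vial, 22 mm across, 40 mm high, loose on the stage's base plate on the +y side of the channel. Origin at the centre of its underside. To be left alone.
- jar: Clear bottle with a blue cap, 56 mm across, 95 mm high, loose on the bench. Origin at the centre of its underside. To be left alone.
- beaker: Glass beaker, 64 mm across, 85 mm high, loose on the bench. Origin at the centre of its underside. To be left alone.
- tub: Orange tub with a white lid, 74 x 99 x 57 mm, loose on the bench. Origin at the centre of its underside. To be left alone.
- measure: Measuring cylinder, 26 mm across on a 64 mm foot, 173 mm high, loose on the bench. Origin at the centre of its underside. To be left alone.
Things that resemble listed ones, but are neither listed nor needed, are in the scene too. Leave any pink look-alike of the stage alone. There is more than one size of the carrier; the one meant has the size given above.

How it is judged:
By the outcome, as a careful person would: the job done as asked, in the order asked, and still so for the second after the job is handed in, with the robot touching nothing.
It also fails if it takes over 38 s, if anything falls off the work surface, if the arm or the gripper's body presses on something with over 40 N, if the wrist force passes 120 N, or if a joint passes its speed limit or range.

## Working session

There is one attempt and no reset: what is moved stays moved. The work goes in short steps, each a Python script; the robot and the scene stay as the last script left them, time stands still between calls to the robot, and variables do not carry over. Pictures are saved under pics/ and viewed, and the job is handed in when it is done.

```bash
mkdir -p pics; ls; python3 - <<'E'
from bench import robot, optics
import cv2, numpy as np
np.set_printoptions(precision=4,suppress=True)
for n in("scene","top","wrist"):
    o=robot.get_obs()
    im=optics.camera(n); cv2.imwrite(f"pics/{n}0.png",im)
    print(n,optics.get_calibration(n))
print(robot.get_obs())
E
```

```text
pics
scene {'camera_matrix': array([[456.3599,   0.    , 315.1484],
       [  0.    , 456.3599, 193.3436],
       [  0.    ,   0.    ,   1.    ]]), 'k1': -0.058305736021406866, 'origin': array([ 0.9496, -0.763 ,  0.9092]), 'attitude': array([-135.3463,    0.4655,   28.7588])}
top {'camera_matrix': array([[452.3509,   0.    , 326.2349],
       [  0.    , 452.3509, 199.1798],
       [  0.    ,   0.    ,   1.    ]]), 'k1': 0.0029409488817916537, 'origin': array([ 0.3698, -0.047 ,  1.2566]), 'attitude': array([-173.3959,    0.2597,  -88.3623])}
wrist {'camera_matrix': array([[348.7933,   0.    , 315.4291],
       [  0.    , 348.7933, 193.8459],
       [  0.    ,   0.    ,   1.    ]]), 'k1': -0.06201081335848173, 'mount': array([[-0.0008, -0.9452, -0.3266,  0.0849],
       [ 1.    , -0.0009,  0.0003,  0.0008],
       [-0.0005, -0.3266,  0.9452, -0.0689],
       [ 0.    ,  0.    ,  0.    ,  1.    ]])}
{'time_s': 0.15, 'qpos': array([-73.7184,  14.8437,   1.2005,  76.4153,   0.0003,  81.2568]), 'dq': array([ 0.0432, -0.0775,  0.2184,  0.0458,  0.0002,  0.1021]), 'tau': array([  0.0054, -55.597 ,  34.4664,   0.0114,  -0.0001,   0.    ]), 'tcp_pos': array([ 0.2326, -0.4982,  0.3034]), 'tool_rot': array([-179.9422,   -0.0091,   25.0248]), 'ft_force': array([ 0.1263, -0.4623, -0.7504]), 'moment': array([ 0.0612,  0.0589, -0.0558]), 'finger_gap': 1.0001301337049744}
```

View pics/scene0.png

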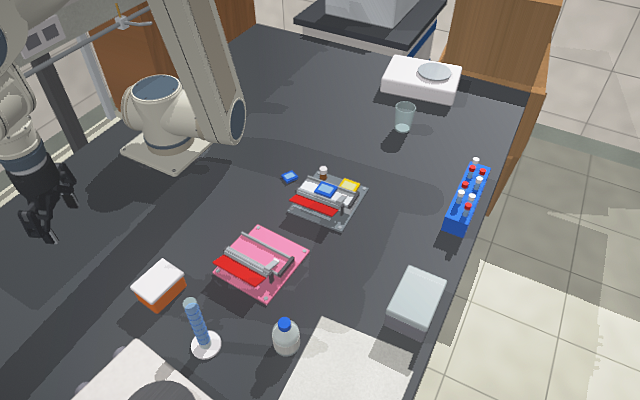

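View pics/top0.png

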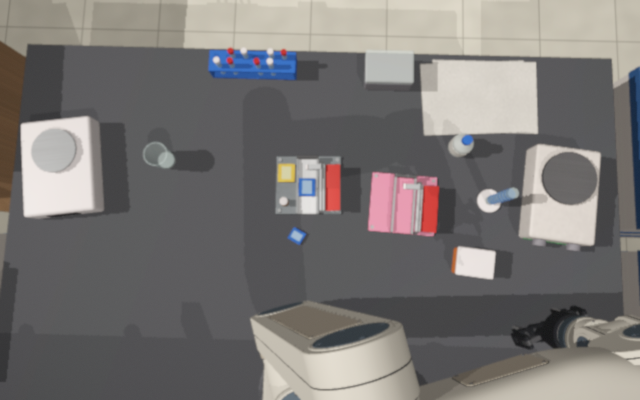

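View pics/wrist0.png

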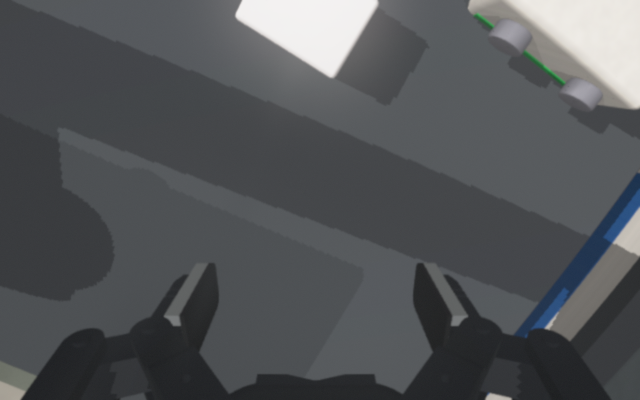

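```bash
python3 - <<'E'
import cv2
t=cv2.imread('pics/top0.png')[140:255,260:450]; s=cv2.imread('pics/scene0.png')[155:310,205:380]
cv2.imwrite('pics/tc.png',cv2.resize(t,None,fx=4,fy=4,interpolation=2)); cv2.imwrite('pics/sc.png',cv2.resize(s,None,fx=3.8,fy=3.8,interpolation=2))
E
```

```text
(no output)
```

View pics/tc.png

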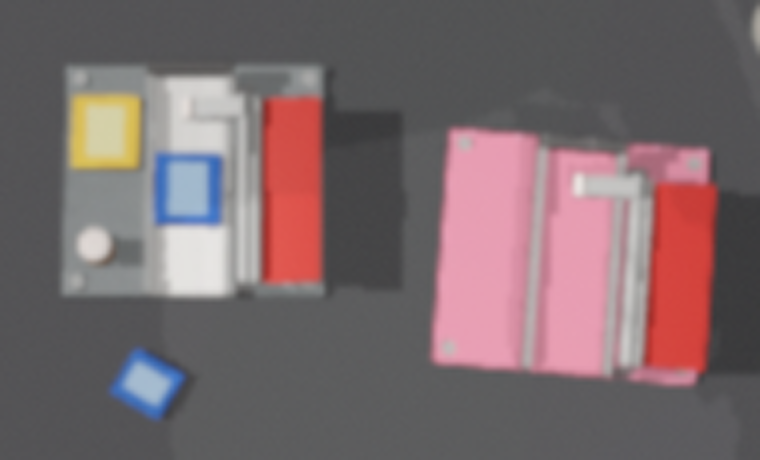

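View pics/sc.png

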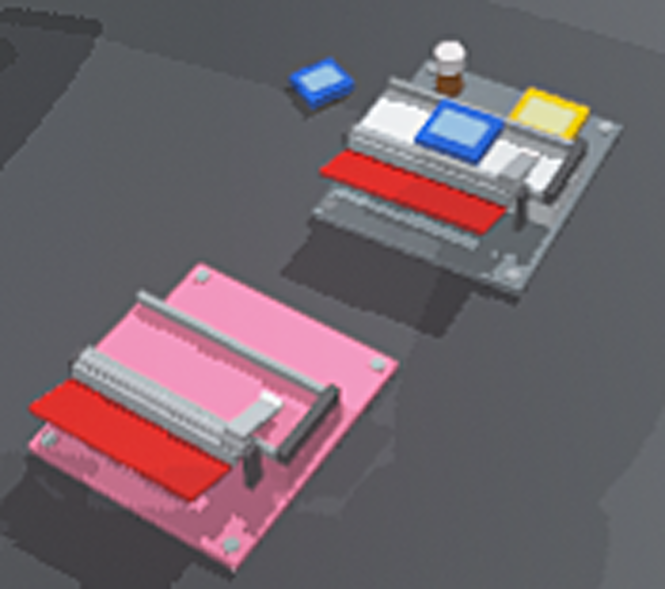

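The grey stage (top px about 276-341, 157-214) is the one meant; the pink one at (404,204) is the look-alike. Two blue carriers are in view: the one in the channel at (307,187), and a smaller one loose on the bench at (297,236). The one in the channel fits. Next I'll get a coarse pose.

```bash
cat > h.py <<'E'
import numpy as np, cv2
from scipy.spatial.transform import Rotation as Ro
from bench import robot, optics
np.set_printoptions(precision=4,suppress=True)
def campose(name,obs=None):
    c=optics.get_calibration(name)
    if name=="wrist":
        R=Ro.from_euler('xyz',obs["tool_rot"],degrees=True).as_matrix(); m=c["mount"]
        return c,R@m[:3,:3],R@m[:3,3]+obs["tcp_pos"]
    return c,Ro.from_euler('xyz',c["attitude"],degrees=True).as_matrix(),c["origin"]
def ray(c,R,px):
    px=np.atleast_2d(np.float64(px)); K=c["camera_matrix"]
    d=np.array([c["k1"],0,0,0])
    u=cv2.undistortPoints(px.reshape(-1,1,2),K,d).reshape(-1,2)
    return np.c_[u,np.ones(len(u))]@R.T
def onplane(P,px,z):
    c,R,o=P; d=ray(c,R,px); return o+d*((z-o[2])/d[:,2])[:,None]
def project(P,pts):
    c,R,o=P; p=(np.atleast_2d(pts)-o)@R; K=c["camera_matrix"]
    return cv2.projectPoints(p,np.zeros(3),np.zeros(3),K,np.array([c["k1"],0,0,0.]))[0].reshape(-1,2)
def mask(im,col):
    h=cv2.cvtColor(im,cv2.COLOR_BGR2HSV)
    if col=='blue': return cv2.inRange(h,(100,120,60),(125,255,255))
    if col=='red': return cv2.inRange(h,(0,160,80),(8,255,255))|cv2.inRange(h,(174,160,80),(180,255,255))
    if col=='yellow': return cv2.inRange(h,(20,100,100),(35,255,255))
E
python3 - <<'E'
from h import *
im=cv2.imread('pics/top0.png'); P=campose("top")
print(onplane(P,[[260+a/4-.4,140+b/4-.4] for a,b in[(66,66),(323,66),(62,296),(325,296)]],.008))
for col,z in(('blue',.040),('red',.044),('yellow',.02)):
    for c in cv2.findContours(mask(im,col),0,2)[0]:
        if cv2.contourArea(c)<40: continue
        r=cv2.minAreaRect(c); b=onplane(P,cv2.boxPoints(r),z)
        print(col,r[0],onplane(P,[r[0]],z)[0],np.linalg.norm(b[1]-b[0]),np.linalg.norm(b[2]-b[1]),np.degrees(np.arctan2(*(b[1]-b[0])[1::-1])))
E
```

```text
[[ 0.632   0.1071  0.008 ]
 [ 0.637  -0.0734  0.008 ]
 [ 0.47    0.1032  0.008 ]
 [ 0.4751 -0.0788  0.008 ]]
blue (296.5440979003906, 235.42645263671875) [0.4103 0.0394 0.04  ] 0.03619950573297593 0.03882517418595989 -28.99317177816044
blue (306.5, 187.0) [0.5422 0.0171 0.04  ] 0.040838595913447184 0.04388742777242355 -88.40352231139927
blue (467.25006103515625, 139.25001525878906) [ 0.6868 -0.4196  0.04  ] 0.027942727454612064 0.021220413671292657 -43.70192523877688
blue (634.5, 147.5) [ 0.6761 -0.875   0.04  ] 0.44442997464708794 0.02494111510487923 -2.7340279132280227
blue (252.1638641357422, 64.4368667602539) [0.885  0.1811 0.04  ] 0.08045358988406907 0.2484987060265727 1.8477339612019228
red (429.87939453125, 208.92996215820312) [ 0.4914 -0.3168  0.044 ] 0.1228621591912532 0.0393551911728584 -3.3150835068237963
red (332.5, 187.0) [ 0.5436 -0.0535  0.044 ] 0.035386076200213105 0.12026530211557282 -88.41280423492385
yellow (286.0, 172.5) [0.584  0.0763 0.02  ] 0.04446453251410577 0.04776138725830012 -88.41067113379155
```

```bash
python3 - <<'E'
from h import *
print(robot.inverse_kinematics([.53,-.01,.29],[180,0,1.6]),robot.inverse_kinematics([.53,-.01,.29],[180,0,181.6]))
robot.reach([.53,-.01,.29],[180,0,1.6])
robot.dwell(.2)
o=robot.get_obs(); im=optics.camera("wrist"); cv2.imwrite("pics/w1.png",im)
np.save("w1.npy",np.r_[o["tcp_pos"],o["tool_rot"]]); print(o["time_s"],o["tcp_pos"],o["tool_rot"],o["ft_force"])
E
```

```text
[-10.1548  13.1247  -3.0947  73.7807   0.     168.2452] [-10.1548  13.1247  -3.0947  73.7807   0.     -11.7548]
2.4083 [ 0.53   -0.0106  0.29  ] [179.9974   0.0009   1.5425] [ 0.3773  0.3024 -0.5221]
```

View pics/w1.png

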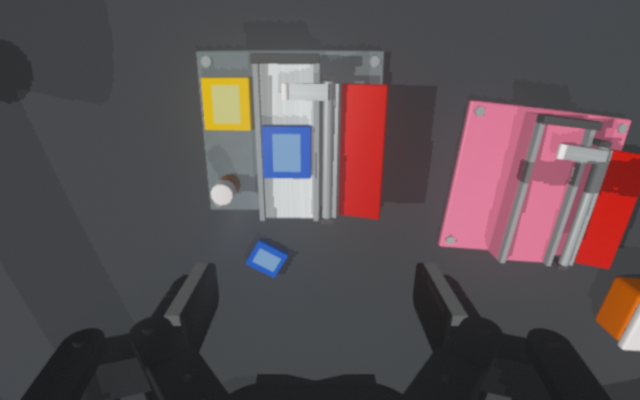

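The wrist view shows the grey stage: its carrier at (287,152), paddle at (364,150), foot at (290,92), and the stop along the top at about (285,58). The loose small carrier is at (267,258).

```bash
python3 - <<'E'
from h import *
im=cv2.imread('pics/w1.png'); a=np.load('w1.npy'); P=campose("wrist",dict(tcp_pos=a[:3],tool_rot=a[3:]))
T=campose("top"); S=campose("scene")
tm=cv2.imread('pics/top0.png'); 
for nm,img,PP in(("w",im,P),("t",tm,T),("s",cv2.imread('pics/scene0.png'),S)):
  for col,z in(('blue',.040),('red',.044),('yellow',.02)):
    for c in cv2.findContours(mask(img,col),0,2)[0]:
        if cv2.contourArea(c)<60: continue
        r=cv2.minAreaRect(c); q=cv2.approxPolyDP(c,0.04*cv2.arcLength(c,True),True).reshape(-1,2)
        if r[0][0]>420: continue
        b=onplane(PP,q,z)
        print(nm,col,np.round(r[0],1)); print(np.c_[q,b[:,:2]])
# marked crop
cv2.imwrite('pics/w1c.png',cv2.resize(im[40:230,190:400],None,fx=3.1,fy=3.1,interpolation=2))
E
```

```text
w blue [266.7 258.1]
[[259.     239.       0.4551   0.0442]
 [246.     264.       0.4257   0.0587]
 [274.     277.       0.4108   0.0296]
 [287.     252.       0.4411   0.0157]]
w blue [286.  151.5]
[[262.     127.       0.5682   0.0385]
 [264.     176.       0.5218   0.0376]
 [308.     177.       0.5219  -0.0043]
 [310.     127.       0.5693  -0.0052]]
w red [362.6 150.5]
[[348.      84.       0.6079  -0.0374]
 [340.     211.       0.4895  -0.0361]
 [378.     218.       0.483   -0.0738]
 [387.      86.       0.6073  -0.0714]]
w yellow [226.  103.5]
[[202.      77.       0.6107   0.0968]
 [205.     129.       0.5622   0.0972]
 [251.     129.       0.5631   0.0522]
 [250.      79.       0.6096   0.0518]]
t blue [296.5 235.4]
[[294.     227.       0.4327   0.047 ]
 [288.     238.       0.4028   0.062 ]
 [299.     244.       0.3876   0.032 ]
 [305.     233.       0.4175   0.0169]]
t blue [306.5 187. ]
[[299.     179.       0.5636   0.0382]
 [299.     194.       0.5225   0.0368]
 [313.     195.       0.5208  -0.0013]
 [314.     180.       0.562   -0.0027]
 [306.     179.       0.5642   0
[... 1118 characters left out ...]
25.6 189.2]
[[321.     181.       0.5215   0.036 ]
 [314.     192.       0.5251  -0.0105]
 [330.     197.       0.5716  -0.0068]
 [337.     187.       0.5708   0.0358]]
s blue [289.4 176.3]
[[292.     170.       0.4282   0.0367]
 [281.     175.       0.4117   0.0044]
 [287.     183.       0.4431  -0.0151]
 [297.     178.       0.4572   0.0151]]
s red [238.7 270.1]
[[213.     261.       0.4289  -0.3252]
 [254.     286.       0.5519  -0.3361]
 [265.     278.       0.5618  -0.3065]
 [225.     255.       0.4432  -0.2975]]
s red [312.9 204.7]
[[289.     199.       0.4816  -0.068 ]
 [331.     216.       0.6066  -0.0688]
 [337.     210.       0.6106  -0.0431]
 [296.     194.       0.4885  -0.0433]]
```

View pics/w1c.png

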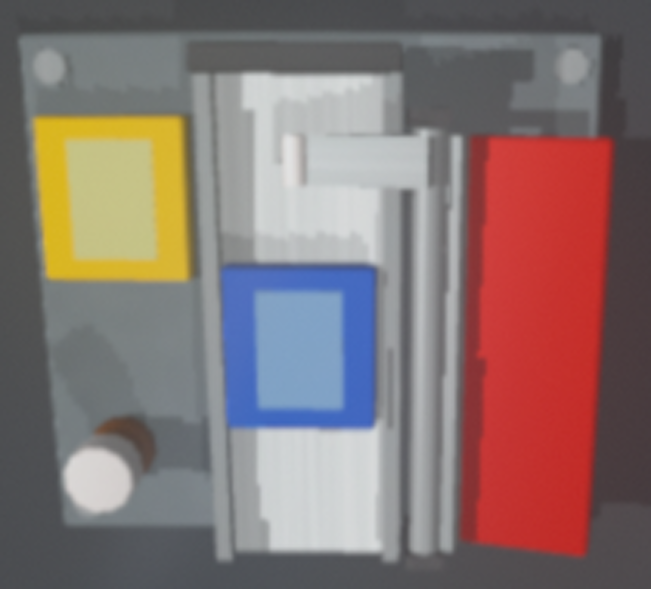

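```bash
python3 - <<'E'
from h import *
a=np.load('w1.npy'); P=campose("wrist",dict(tcp_pos=a[:3],tool_rot=a[3:]))
f=lambda L,z: print(z,onplane(P,[[190+u/3.1-.3,40+v/3.1-.3] for u,v in L],z)[:,:2].tolist())
f([(187,42),(403,42),(187,73),(403,73)],.042)  # stop top corners
f([(193,73),(217,560),(212,73),(232,560),(384,73),(383,560),(402,73),(400,560)],.036) # rails
f([(240,551),(380,551)],.028)
f([(20,35),(600,35),(64,525)],.008)
E
```

```text
0.042 [[0.6312053197014091, 0.04728625831052366], [0.6325059776731169, -0.01213979247381331], [0.6230617828113495, 0.04749498934983126], [0.6243898110717767, -0.012379733591959888]]
0.036 [[0.6232405198125107, 0.046860563284517695], [0.4740154079485345, 0.04353287439347944], [0.623338845536794, 0.04147604227235463], [0.47415053214694547, 0.038644327381059704], [0.6244224458413349, -0.007090178061864808], [0.4754678035456473, -0.010419153645431778], [0.6245559977331888, -0.012164230470639272], [0.4756114955981937, -0.015935379254797457]]
0.028 [[0.47398106262674766, 0.03708554584787299], [0.47522374660191413, -0.009384780433384095]]
0.008 [[0.6342816960590691, 0.10460475097393072], [0.638252527181463, -0.07235961809606599], [0.4735949374193218, 0.10159520653160603]]
```

Fixes agree to about 1 mm: stage origin (0.579, 0.0163), yaw 1.3°, rail spacing and channel length correct, and carrier centre at stage x ≈ -34 (54 mm short of home). I'll set the finger gap and approach above the start point.

```bash
cat >> h.py <<'E'
YAW=1.3; O=np.array([.579,.0163])
def W(sx,sy,z):
    c,s=np.cos(np.radians(YAW)),np.sin(np.radians(YAW))
    return [O[0]+(c*sx-s*sy)/1000,O[1]+(s*sx+c*sy)/1000,z]
def St(p):
    c,s=np.cos(np.radians(YAW)),np.sin(np.radians(YAW)); d=(np.asarray(p)[:2]-O)*1000
    return np.array([c*d[0]+s*d[1],-s*d[0]+c*d[1],p[2]*1000])
def Fs(o):
    c,s=np.cos(np.radians(YAW)),np.sin(np.radians(YAW)); f=o["ft_force"]
    return np.array([c*f[0]+s*f[1],-s*f[0]+c*f[1],f[2]])
E
python3 - <<'E'
from h import *
robot.move_gripper(.72)
robot.reach(W(-82,-36,.17),[180,0,YAW])
robot.move_straight(W(-82,-36,.135))
robot.dwell(.15)
o=robot.get_obs(); im=optics.camera("wrist"); cv2.imwrite("pics/w2.png",im)
np.save("w2.npy",np.r_[o["tcp_pos"],o["tool_rot"]]); print(o["time_s"],St(o["tcp_pos"]),o["tool_rot"],Fs(o),o["finger_gap"])
cv2.imwrite("pics/s2.png",cv2.resize(optics.camera("scene")[130:260,220:400],None,fx=4,fy=4,interpolation=2))
E
```

```text
3.925 [-81.0754 -36.1434 136.4327] [179.968   -0.132    1.3048] [-0.0593 -0.9768 -0.1904] 0.7217716884622388
```

View pics/w2.png

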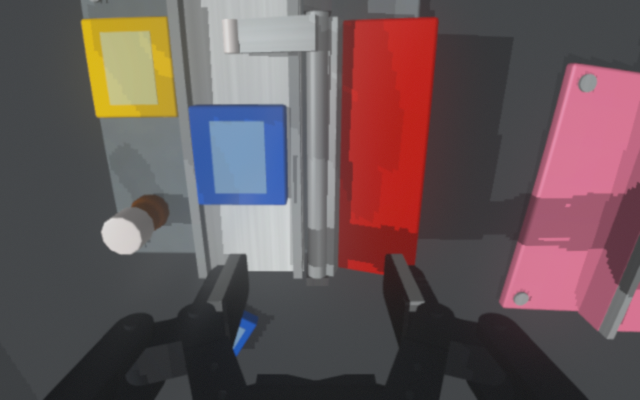

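View pics/s2.png

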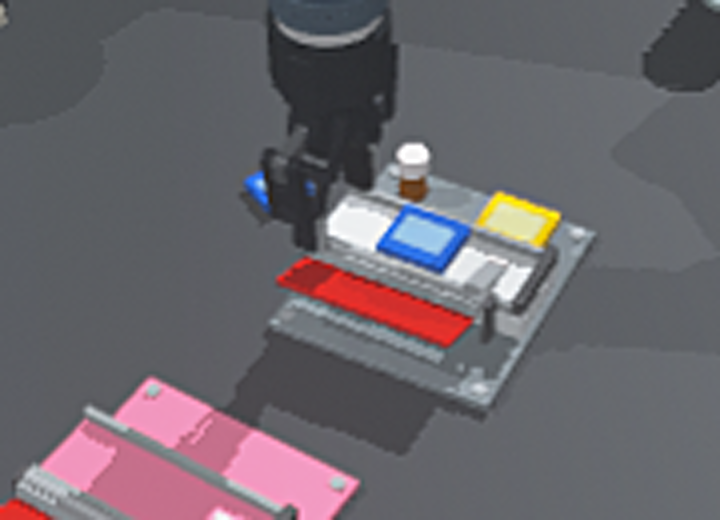

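```bash
python3 - <<'E'
from h import *
a=np.load('w2.npy'); P=campose("wrist",dict(tcp_pos=a[:3],tool_rot=a[3:]))
for h in(.060,.066,.073):
    z=a[2]-h; print(h,[St(p).round(1).tolist() for p in onplane(P,[[222,257],[247,256],[385,256],[410,257]],z)])
print([St(p).round(1) for p in onplane(P,[[150,212]],.01)])
print([St(p).round(1) for p in onplane(P,[[190,105],[286,105],[198,204],[287,204]],.04)])
E
```

```text
0.06 [[-68.3, 2.6, 76.4], [-67.8, -8.0, 76.4], [-67.9, -65.8, 76.4], [-68.4, -76.4, 76.4]]
0.066 [[-71.7, 4.4, 70.4], [-71.1, -6.7, 70.4], [-71.2, -67.2, 70.4], [-71.8, -78.3, 70.4]]
0.073 [[-75.6, 6.5, 63.4], [-75.0, -5.1, 63.4], [-75.1, -68.8, 63.4], [-75.7, -80.4, 63.4]]
[array([-74.7,  64.6,  10. ])]
[array([-8.9, 21.8, 40. ]), array([ -9.3, -23.1,  40. ]), array([-58.2,  23.2,  40. ]), array([-58.2, -22.3,  40. ])]
```

Fingertips project to an h of about 66 mm: one on the channel centre line, one over the paddle's middle, 13 mm behind the carrier's rear face (-58.2). Next is the guarded press.

```bash
python3 - <<'E'
from h import *
robot.move_straight(W(-82,-36,.118),speed=.06); robot.dwell(.1)
f0=Fs(robot.get_obs()); print("f0",f0)
z=.118
while z>.094:
    z-=.0015
    robot.move_straight(W(-82,-36,z),speed=.03); robot.dwell(.05)
    o=robot.get_obs(); f=Fs(o)-f0; print(round(z,4),St(o["tcp_pos"]),f,round(o["time_s"],2))
    if f[2]>11: break
im=optics.camera("wrist"); cv2.imwrite("pics/w3.png",im)
cv2.imwrite("pics/s3.png",cv2.resize(optics.camera("scene")[130:260,220:400],None,fx=4,fy=4,interpolation=2))
E
```

```text
f0 [ 0.3481 -0.0908  0.2974]
0.1165 [-81.9862 -35.9954 116.5548] [-0.328  -0.4274 -1.2818] 4.86
0.115 [-82.0064 -35.9978 114.9568] [-0.8894 -1.0833 -2.126 ] 5.16
0.1135 [-82.0195 -35.9978 113.452 ] [-0.2001 -0.2391 -0.6575] 5.46
0.112 [-81.8735 -36.0388 112.0933] [-0.1325 -0.7286  1.0226] 5.76
0.1105 [-81.8828 -36.0807 110.5941] [0.4108 0.2747 1.505 ] 6.06
0.109 [-81.8948 -36.0537 109.0331] [-0.4013 -0.975   2.65  ] 6.36
0.1075 [-81.8996 -36.0473 107.5257] [ 0.5551 -1.8018  3.1171] 6.66
0.106 [-81.9224 -35.9961 106.0029] [ 1.4068 -1.3823  3.0054] 6.96
0.1045 [-81.8995 -35.9632 104.5071] [0.7707 0.2811 3.3787] 7.26
0.103 [-81.9186 -35.8615 103.0654] [1.3782 1.5979 4.5396] 7.56
0.1015 [-81.8629 -35.7125 101.6504] [1.435  2.9148 5.9625] 7.86
0.1 [-81.8512 -35.4842 100.2291] [1.4636 4.8014 7.2949] 8.16
0.0985 [-81.8215 -35.474   99.4936] [-0.8823  5.2291 16.2239] 8.46
```

View pics/w3.png

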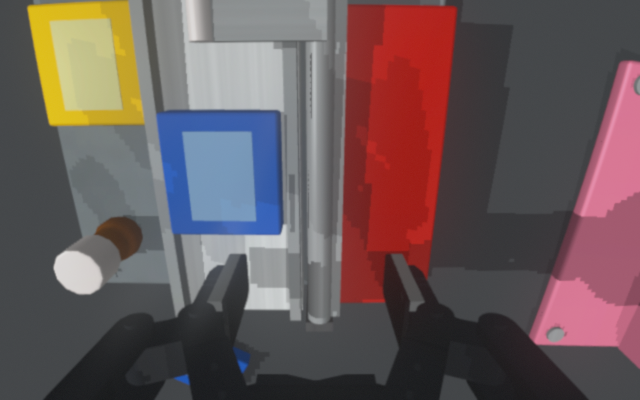

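View pics/s3.png

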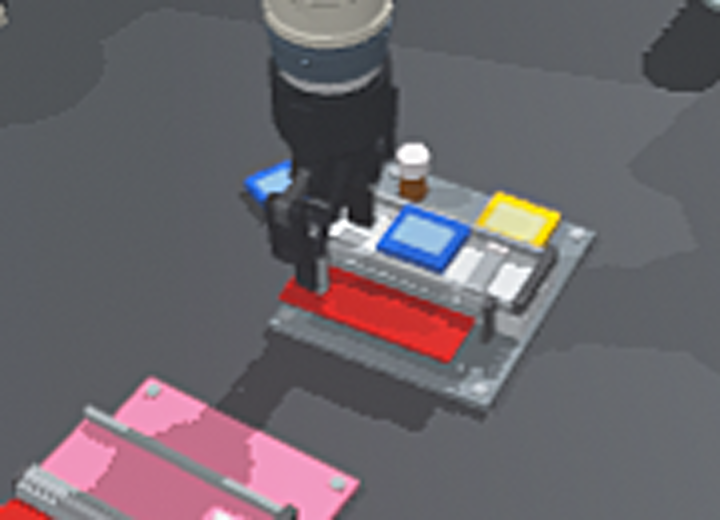

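The paddle is level and the foot is up (Fz jumped to 16 N at the clip's stop). I'll ease off slightly and push.

```bash
python3 - <<'E'
from h import *
z=.0993; x=-82
robot.move_straight(W(x,-36,z),speed=.03); robot.dwell(.1)
def rep():
    o=robot.get_obs(); f=Fs(o); print(round(x,1),round(z,4),St(o["tcp_pos"]),f,o["moment"],round(o["time_s"],2)); return f
rep()
while x<-30:
    x+=4; robot.move_straight(W(x,-36,z),speed=.04); f=rep()
    if f[2]<6: z-=.0003
    if f[2]>14: z+=.0003
    if f[0]<-15 or f[2]>25: print("STOP");break
im=optics.camera("wrist"); cv2.imwrite("pics/w4.png",im)
E
```

```text
-82 0.0993 [-81.8468 -35.4483  99.8306] [ 0.6427  4.427  10.9847] [ 0.701  -0.2378  0.0138] 8.91
-78 0.0993 [-79.3565 -35.5726  99.5734] [-5.8873  3.9292 15.1993] [ 0.1529  1.2513 -0.2118] 9.16
-74 0.0996 [-75.8448 -35.7334  99.6148] [-8.0361  1.8431 14.1769] [-0.1498  1.5784 -0.2648] 9.41
-70 0.0999 [-71.6648 -35.8496  99.7968] [-6.2984  0.1101 10.9133] [-0.2153  1.3235 -0.2239] 9.66
-66 0.0999 [-67.8318 -35.8814  99.7508] [-7.6096  0.5181 11.7895] [-0.3137  1.4533 -0.3064] 9.91
-62 0.0999 [-63.9236 -35.8873  99.7756] [-8.8338  0.549  12.0439] [-0.3436  1.5492 -0.2098] 10.16
-58 0.0999 [-59.9198 -35.9203  99.7744] [-7.153  -0.3555 13.0264] [-0.3871  1.5819 -0.2242] 10.41
-54 0.0999 [-55.9789 -35.9061  99.7955] [-7.8222 -0.0047 12.7948] [-0.345   1.6277 -0.2402] 10.66
-50 0.0999 [-51.9996 -35.9276  99.7993] [-8.864  -0.6113 12.7732] [-0.3457  1.6508 -0.205 ] 10.91
-46 0.0999 [-47.9287 -35.9421  99.8421] [-8.183   0.6242 13.1243] [-0.3099  1.6598 -0.2509] 11.16
-42 0.0999 [-44.0252 -35.9501  99.8472] [-9.061   0.7226 13.4463] [-0.3935  1.7348 -0.2551] 11.41
-38 0.0999 [-40.0127 -35.9367  99.8646] [-9.1063  1.5521 13.9756] [-0.3908  1.7278 -0.2974] 11.66
-34 0.0999 [-36.0018 -35.9571  99.8594] [-8.6961  1.3154 13.6365] [-0.3804  1.7341 -0.2519] 11.91
-30 0.0999 [-31.9827 -35.9955  99.8897] [-8.3543  1.0545 13.1012] [-0.3445  1.7136 -0.2689] 12.16
```

View pics/w4.png

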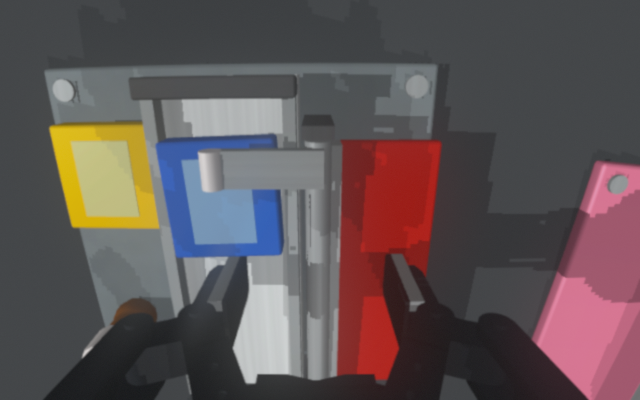

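The carrier is under the raised foot and about 14-15 mm short of the stop. I'll continue until it touches.

```bash
python3 - <<'E'
from h import *
z=.0999; x=-30
def rep():
    o=robot.get_obs(); f=Fs(o); print(round(x,1),round(z,4),St(o["tcp_pos"]),f,round(o["time_s"],2)); return f
while x<-8:
    x+=1.5 if x<-21 else 1; robot.move_straight(W(x,-36,z),speed=.03); f=rep()
    if f[0]<-20 or f[2]>25: print("STOP");break
robot.dwell(.2); rep()
im=optics.camera("wrist"); cv2.imwrite("pics/w5.png",im)
o=robot.get_obs(); np.save("w5.npy",np.r_[o["tcp_pos"],o["tool_rot"]])
E
```

```text
-28.5 0.0999 [-30.7487 -35.9548  99.8634] [-9.6147  0.1011 13.9321] 12.46
-27.0 0.0999 [-29.4336 -35.9642  99.8405] [-9.903  0.64  14.494] 12.71
-25.5 0.0999 [-27.9108 -35.988   99.8441] [-10.1664   0.0817  14.015 ] 12.96
-24.0 0.0999 [-26.414  -35.9656  99.8541] [-10.4509   0.2052  13.8429] 13.21
-22.5 0.0999 [-24.8766 -35.9434  99.8925] [-10.4943   0.1487  14.0057] 13.46
-21.0 0.0999 [-23.4041 -35.9707  99.8634] [-10.2358  -0.2819  14.5138] 13.71
-20.0 0.0999 [-22.5287 -35.9664  99.8656] [-10.5048   0.503   15.791 ] 13.96
-19.0 0.0999 [-21.4586 -36.0029  99.8651] [-10.7176   0.2429  15.7571] 14.21
-18.0 0.0999 [-20.4256 -35.9619  99.87  ] [-9.8085  0.2925 14.7373] 14.46
-17.0 0.0999 [-19.5442 -35.9797  99.8497] [-10.5237   0.5756  13.6488] 14.71
-16.0 0.0999 [-18.4692 -36.0002  99.8919] [-10.9448  -0.1279  14.5704] 14.96
-15.0 0.0999 [-17.4065 -35.9805  99.8986] [-9.9541  0.7049 15.1609] 15.21
-14.0 0.0999 [-16.9294 -35.9153  99.841 ] [-12.8334   0.441   16.0103] 15.46
-13.0 0.0999 [-16.7576 -35.917   99.8069] [-16.8676  -0.3409  20.5442] 15.71
-12.0 0.0999 [-16.6112 -35.9118  99.7541] [-21.1361  -0.5281  21.3611] 15.96
STOP
-12.0 0.0999 [-16.6171 -35.8897  99.7425] [-21.5859   0.0813  22.1334] 16.16
```

View pics/w5.png

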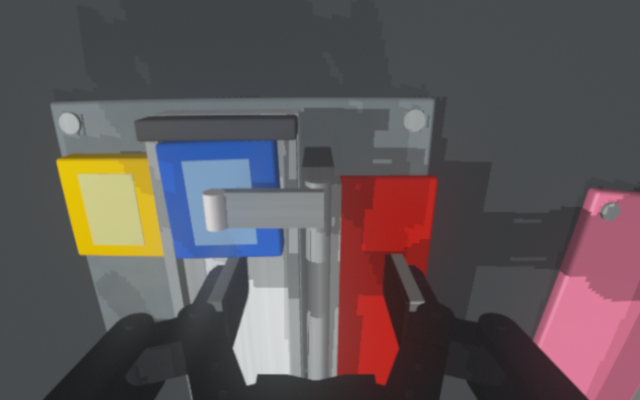

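The carrier is against the stop: the tip stalled at -16.6 (expected -16) as force rose. I'll back off a little with the clip still held, check, then lift.

```bash
python3 - <<'E'
from h import *
robot.move_straight(W(-22,-36,.0997),speed=.03); robot.dwell(.1)
o=robot.get_obs(); print(St(o["tcp_pos"]),Fs(o),o["time_s"])
cv2.imwrite("pics/w6.png",optics.camera("wrist"))
E
```

```text
[-21.7252 -36.1455 100.0922] [1.2845 1.0206 6.9597] 16.7917
```

View pics/w6.png

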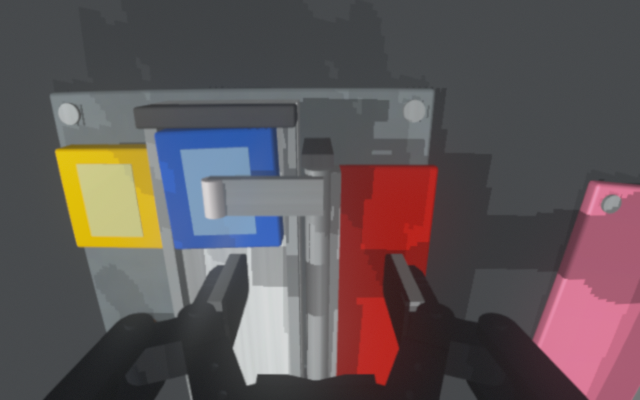

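The tip is clear of the carrier, which stayed against the stop. Now I'll lift slowly so the clip closes gently, then rise to look.

```bash
python3 - <<'E'
from h import *
robot.move_straight(W(-22,-36,.125),speed=.03)
robot.move_straight(W(-22,-36,.20)); 
robot.reach([.53,-.01,.29],[180,0,1.3]); robot.dwell(.3)
o=robot.get_obs(); im=optics.camera("wrist"); cv2.imwrite("pics/w7.png",im)
np.save("w7.npy",np.r_[o["tcp_pos"],o["tool_rot"]]); print(o["time_s"],Fs(o))
P=campose("wrist",o)
for c in cv2.findContours(mask(im,'blue'),0,2)[0]:
    if cv2.contourArea(c)>60:
        q=cv2.boxPoints(cv2.minAreaRect(c)); print(q.round(1).tolist(),[St(p).round(1).tolist() for p in onplane(P,q,.04)])
cv2.imwrite('pics/w7c.png',cv2.resize(im[40:230,190:400],None,fx=3.1,fy=3.1,interpolation=2))
cv2.imwrite("pics/s7.png",cv2.resize(optics.camera("scene")[130:260,220:400],None,fx=4,fy=4,interpolation=2))
E
```

```text
19.25 [ 0.1331  0.0022 -0.1197]
[[245.1999969482422, 263.6000061035156], [258.3999938964844, 237.1999969482422], [290.0, 253.0], [276.79998779296875, 279.3999938964844]] [[-151.6, 47.6, 40.0], [-121.0, 32.0, 40.0], [-139.0, 0.5, 40.0], [-170.6, 15.3, 40.0]]
[[257.6000061035156, 64.30000305175781], [309.0, 62.20000076293945], [311.29998779296875, 119.0999984741211], [260.0, 121.19999694824219]] [[43.5, 24.0, 40.0], [45.0, -20.2, 40.0], [-3.6, -22.0, 40.0], [-5.3, 24.3, 40.0]]
```

View pics/w7c.png

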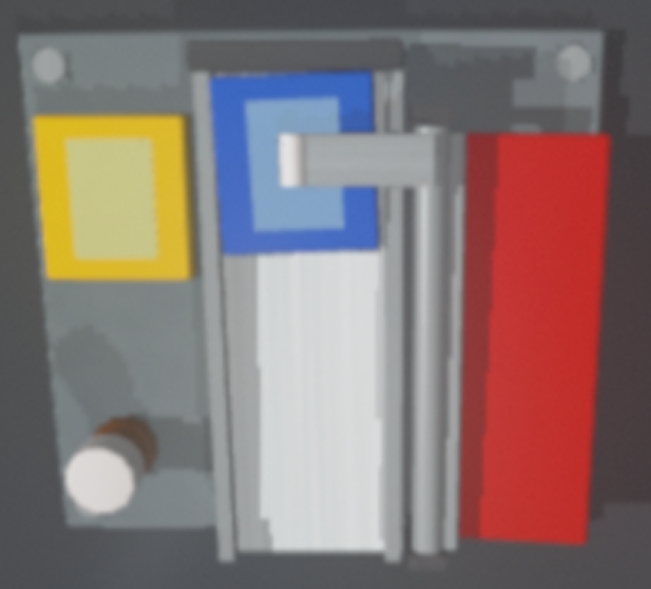

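View pics/s7.png

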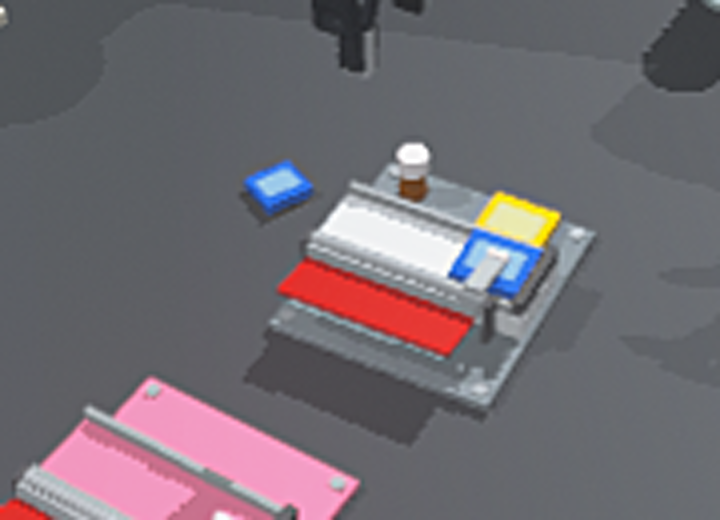

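The clip has closed on the carrier, but the carrier looks cocked by about 2° (front corners at x = 43.5 and 45). I'll measure that from the existing image before deciding whether to mend it.

```bash
python3 - <<'E'
from h import *
def edges(f,a):
    im=cv2.imread(f); P=campose("wrist",dict(tcp_pos=a[:3],tool_rot=a[3:]))
    m=mask(im,'blue'); m[:, :255]=0; m[200:]=0; m[:,320:]=0
    ys,xs=np.nonzero(m); 
    r=[(x,ys[xs==x].min()-.0,ys[xs==x].max()+1.) for x in range(xs.min()+5,xs.max()-4)]
    r=np.array(r)
    for k in(1,2):
        s=np.array([St(p) for p in onplane(P,np.c_[r[:,0],r[:,k]-.5],.040)]); p=np.polyfit(s[:,1],s[:,0],1); print(f,k,"slope deg",np.degrees(np.arctan(p[0])),"x at y=0",p[1])
edges('pics/w1.png',np.load('w1.npy')); edges('pics/w7.png',np.load('w7.npy'))
im=cv2.imread('pics/w7.png')
cv2.imwrite('pics/w7d.png',cv2.resize(im[45:130,245:325],None,fx=7,fy=7,interpolation=0))
E
```

```text
pics/w1.png 1 slope deg -0.9814207299185262 x at y=0 -9.040899018557932
pics/w1.png 2 slope deg 0.37311785955103144 x at y=0 -57.68528120726166
pics/w7.png 1 slope deg -3.0584433224597225 x at y=0 44.13574787503394
pics/w7.png 2 slope deg -2.1382071068559667 x at y=0 -4.354590889840719
```

View pics/w7d.png

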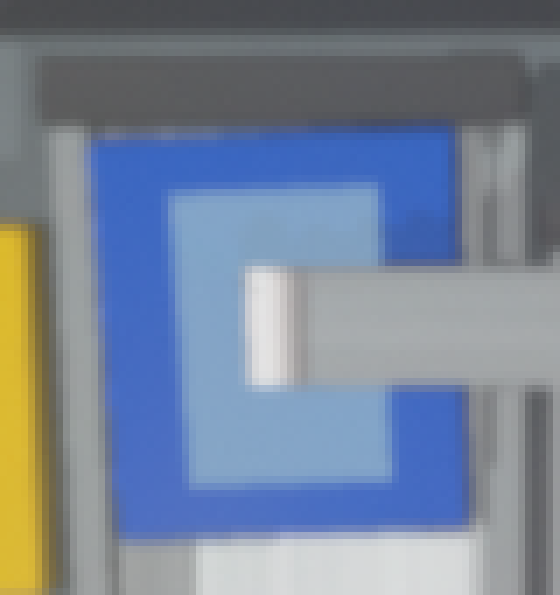

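It is confirmed: the carrier is cocked about 2.3°, with its +y front corner about 1.7 mm off the stop, because tip friction kept it from squaring. There is time to fix it, so I'll press again with a wider gap and push at y ≈ +13.

```bash
python3 - <<'E'
from h import *
X=-27; Y=-28.5
robot.move_gripper(.85)
robot.reach(W(X,Y,.15),[180,0,YAW]); 
robot.move_straight(W(X,Y,.118),speed=.08); robot.dwell(.1)
o=robot.get_obs(); f0=Fs(o); print("f0",f0,o["finger_gap"],o["time_s"])
a=o; im=optics.camera("wrist"); cv2.imwrite("pics/w8.png",im)
robot.move_straight(W(X,Y,.106),speed=.04)
z=.106
while z>.088:
    f=Fs(robot.get_obs())-f0
    if f[2]>9.5: break
    z-=.0012; robot.move_straight(W(X,Y,z),speed=.04)
o=robot.get_obs(); print(z,St(o["tcp_pos"]),Fs(o)-f0,o["time_s"])
cv2.imwrite("pics/w9.png",optics.camera("wrist"))
E
```

```text
f0 [ 1.1293  0.6889 -0.0564] 0.849565568159509 20.9
0.09639999999999994 [-26.8974 -27.8458  97.0296] [-2.2407  5.8172  9.7485] 23.4
```

View pics/w9.png

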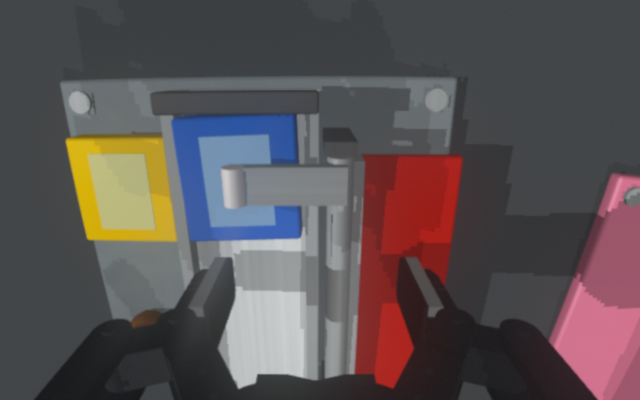

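```bash
python3 - <<'E'
from h import *
z=.0966; Y=-28.5
x=-19
robot.move_straight(W(x,Y,z),speed=.03)
while x<-9:
    o=robot.get_obs(); f=Fs(o); print(x,St(o["tcp_pos"]),f,round(o["time_s"],2))
    if f[0]<-22 or f[2]>28: break
    x+=1.2; robot.move_straight(W(x,Y,z),speed=.03)
robot.move_straight(W(-22,Y,z),speed=.05); robot.dwell(.05)
o=robot.get_obs(); print(St(o["tcp_pos"]),Fs(o),o["time_s"])
cv2.imwrite("pics/w10.png",optics.camera("wrist"))
E
```

```text
-19 [-19.8827 -28.4037  96.9469] [-6.5667  1.1269 11.8729] 23.87
-17.8 [-19.0772 -28.4469  96.8851] [-7.3389  0.8671 11.6854] 24.12
-16.6 [-18.0548 -28.489   96.8677] [-8.6729  1.2998 12.4123] 24.37
-15.400000000000002 [-17.4653 -28.4376  96.8426] [-11.3449   0.9478  14.956 ] 24.62
-14.200000000000003 [-17.2601 -28.417   96.7619] [-16.8323   1.3016  18.1396] 24.87
-13.000000000000004 [-16.9087 -28.3442  96.6923] [-20.5383   0.806   20.6361] 25.12
-11.800000000000004 [-16.7072 -28.3088  96.6339] [-24.6061   0.2858  24.4157] 25.37
[-21.8188 -28.644   97.1702] [-0.9218  0.2149  7.1141] 25.7667
```

View pics/w10.png

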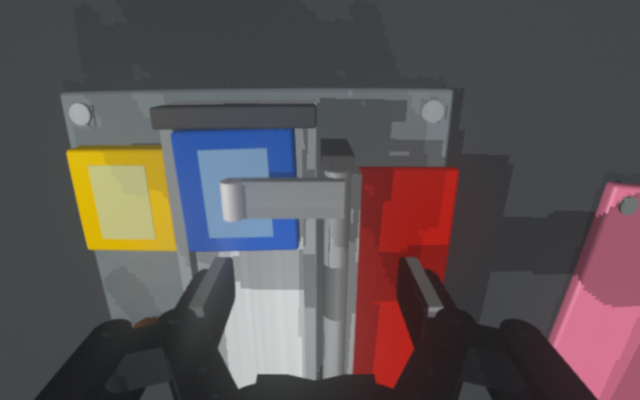

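The carrier now looks square to the stop, with its rear edge nearly level. I'll lift and check.

```bash
python3 - <<'E'
from h import *
Y=-28.5
robot.move_straight(W(-22,Y,.118),speed=.03)
robot.move_straight(W(-22,Y,.20),speed=.2); 
robot.reach([.53,-.01,.29],[180,0,1.3]); robot.dwell(.3)
o=robot.get_obs(); im=optics.camera("wrist"); cv2.imwrite("pics/w11.png",im); print(o["time_s"],Fs(o))
P=campose("wrist",o); m=mask(im,'blue'); m[:, :255]=0; m[200:]=0; m[:,320:]=0
ys,xs=np.nonzero(m); r=np.array([(x,ys[xs==x].min(),ys[xs==x].max()+1.) for x in range(xs.min()+5,xs.max()-4)])
for k in(1,2):
    s=np.array([St(p) for p in onplane(P,np.c_[r[:,0],r[:,k]-.5],.040)]); p=np.polyfit(s[:,1],s[:,0],1); print(k,"slope",np.degrees(np.arctan(p[0])),"x",p[1])
cv2.imwrite('pics/w11d.png',cv2.resize(im[45:130,245:325],None,fx=7,fy=7,interpolation=0))
t=optics.camera("scene"); a=cv2.imread('pics/scene0.png')
cv2.imwrite("pics/s11.png",t)
E
```

```text
28.0083 [ 0.1359 -0.3297 -0.0471]
1 slope -2.4550784952924265 x 44.2848829033089
2 slope -1.6559133227894942 x -4.1728027640319585
```

View pics/w11d.png

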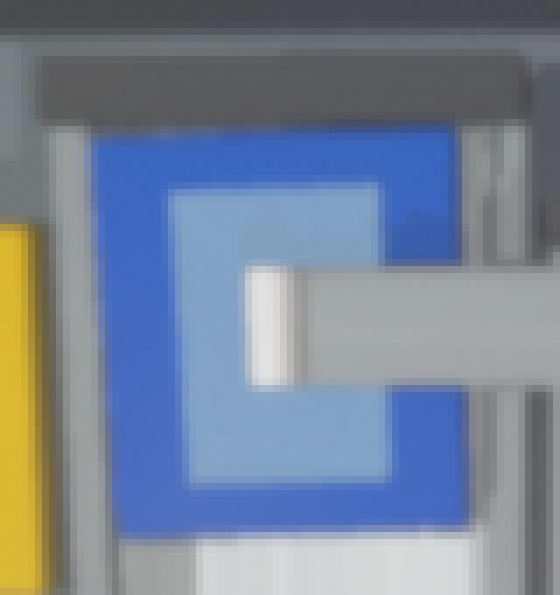

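View pics/s11.png

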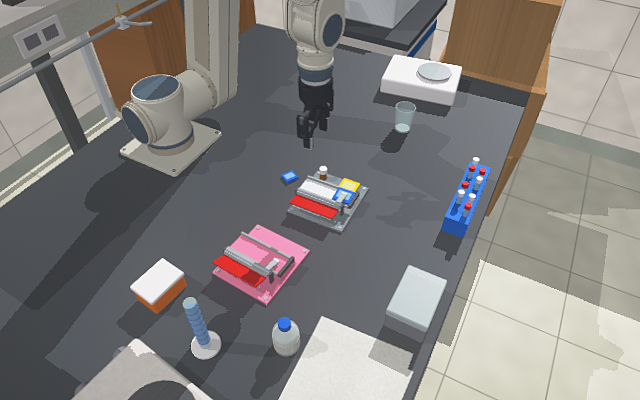

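```bash
python3 - <<'E'
from h import *
robot.sign_off()
E
```

```text
the job is handed in; nothing more can be done
```

The blue carrier is loaded against the end stop with the clip closed on it, and I handed the job in at about 28 s. It is still turned slightly in the channel, so its +y front corner is about 1 mm off the stop.

- **What I did:** One fingertip held the paddle fully down while the other pushed the carrier under the raised foot. It stalled at the stop with the fingertip where it should be for home. I then backed off, lifted so the clip closed, and moved clear.
- **Mend:** My first check showed the carrier turned about 2.3° in the channel's play. I pressed the paddle again and pushed on the +y side.
- **Last checks:** The carrier is under the foot with its front −y corner on the stop. The middle of its front edge is within about 0.7 mm of the stop. It is still turned about 1.7°. I left it there because another pass would have come too close to the 38 s limit.
- **Surroundings:** In the last pictures the yellow spare, the vial, the other bench items and the pink look-alike stage look unmoved, judged by eye. The wrist force was back to zero.

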